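# Lock a lift link on its stud with a linch pin

### The job

The lift link is on its upright stud with a sprung washer on top. Push the linch pin, point first and loop uppermost, through the cross hole of the stud from the robot's side, over the washer, until its shoulder is fully home against the stud; then swing the open wire loop forward over the stud's end so that it snaps down onto the point of the pin. Push by feel: about 15 N brings it home and it should never be forced beyond 20 N or so; do not knock the stud, and leave the other tools lying where they are.

Things in the scene. Friction and masses are not known exactly. Their poses are not given: they have to be found in the camera images.
- bracket: Fixed steel base plate, 190x130x12 mm, with an upright 20 mm round stud near its front. Origin on the stud's axis at bench level, z up; the cross hole runs along x and the pin goes in toward +x. Stud top 87 mm up. The link's eye (45 mm across, 42 to 56 mm up) sits round the stud and the link leads off to the rear right (+x, -y).
- cross_hole (a point): Centre of the cross hole, on the stud's axis 75 mm above the bench, axes as the bracket's: a round 10 mm hole along x through the 20 mm stud, its mouth 10 mm toward -x. The stud ends 12 mm above this point.
- washer (a joint): How far the sprung, cone-rimmed washer (43 mm across) round the stud is pressed down, in m. At 0 its flat top (30 mm across) is 1 mm below the hole's axis and its rim 5 mm below, so it covers the lower half of the hole: the pin's point must ride up the rim and press it down. 4 N to start, 2 N/mm more, travel 6 mm.
- hitch_pin: Loose linch pin, 140 g, lying flat, loop up. Origin on its underside below the shoulder; +x to the point, +z up. Shank 8.5 mm thick, axis 6 mm above the underside, straight 30 mm, point (3 mm) at 38 mm. Head: x 0 to -46 mm, 16 mm wide and high, a short ramp under its front that rides onto the washer over the last 5 mm; grip it across its sides at x -20 to -44 mm.
- pin_shoulder (a point): Point on the pin's shank axis at its shoulder, axes as the pin's. Fully home it lies 10 mm toward -x of the cross hole's centre (shoulder on the stud's side) and about 1 mm above it, lifted by the washer. The push needed: 3 to 8 N to enter and slide, 10 to 15 N for the last 5 mm, then it climbs steeply at the stop.
- loop (a joint): Wire loop hinged on the pin's head, rad: 0 = open, standing up from the head; 1.55 = swung forward and down along the shank, its bow on the point. A spring holds it at either end and snaps it over past 0.78; about 3 N at the bow swings it. Hinge across the pin, 7 mm behind the shoulder, 9 mm above the underside. It clears the stud's end only when the pin is home.
- loop_bow (a point): Middle of the loop's bow, farthest from its hinge: 34 mm from the hinge axis, straight above it (2 mm behind) when open, 3 mm above the hinge's level when shut; wire 4 mm thick, loop 36 mm wide outside and 28 mm inside.
- wrench_17: Combination wrench, 228 mm, lying across the bench in front of the bracket; a bystander to leave alone.
- bolt_m16: Bolt, 82 mm long, lying at the right behind the pin; a bystander to leave alone.
- nut_m20: Hexagon nut, 30 mm, lying in front of the bracket; a bystander to leave alone.
- screwdriver_red: Screwdriver with a red handle, 210 mm, lying at the right behind the pin; a bystander to leave alone.
- pliers: Pliers with red handles, 193 mm, lying at the back of the bench; a bystander to leave alone.
- hammer: Hammer, 310 mm, lying along the right edge of the bench; a bystander to leave alone.
Mind the look-alikes: they are no part of the job. Leave any brown look-alike of the hitch_pin alone.

How it is judged:
By the outcome, as a careful person would: the job done as asked, in the order asked, and still so for the second after the job is handed in, with the robot touching nothing.
It also fails if it takes over 67 s, if anything falls off the work surface, if the arm or the gripper's body presses on something with over 40 N, if the wrist force passes 120 N, or if a joint passes its speed limit or range.

### The arm

A 6-joint arm with a two-finger parallel gripper is mounted at the origin on a cart in front of the work surface, level with it; the furniture and walls round the work are solid. World frame = base frame: x ahead of the robot, y to its left, z up, the work surface at z = 0. Lengths are in mm, angles in rad, forces in N, time in s.
With the tool pointing down it reaches from about 300 to 1000 mm from the base axis. Payload 5.1 kg.
Tool frame: the origin (TCP) lies at the centre of the arm's flange, where the gripper is bolted on; the fingertips stand 190 mm ahead of it and the grasp point (between the pads) lies 171 mm ahead of it (r.grip_point_offset is the distance from the TCP to the grasp point, in mm); z points along the fingers, y is the direction in which the jaws open and shut (so a half turn about z gives the same grasp; the last joint's range is limited). The gripper opens to 95 mm and grips with 3 to 60 N. Pads are 20 mm wide; open, the fingers measure 119 mm over their backs; the gripper's body (75 mm by 180 mm) begins 59 mm behind the grasp point.
Start: joints at [-0.083, 0.124, 1.65, -0, 1.367, -0.083], TCP at [649.99, -0.028, 404.756] pointing down, gripper open.
Joint ranges: [-2.61, 2.61], [-1.02, 2.33], [0.03, 2.71], [-1.35, 4.49], [0.32, 2.68], [-2.91, 2.91]. Speed limits (rad/s): [2.57, 2.57, 3.14, 3.14, 3.14, 3.14].

### API

Orientations are given as a unit quaternion [x, y, z, w].
In Python, from cell import readout, imaging, r gives the robot as it stands.
- The arm moves only by the tool send_rows, never from a script. Its arguments are lists of equal length, an entry for each row: "linear": the shift along the tool's x, y, z in m, a list of three; "turn": the turn, a rotation vector about the tool's x, y, z in degrees, a list of three; "gripper": the closure in counts, from 0 (fully open) to 255 (shut). A call has 1 to 5 rows; each row is the pose to reach, as a shift and turn from the pose commanded when the call began, along the tool's axes at that moment; what a row does not reach only later rows make up. A row lasts 1/8 s, in which the tool goes at most 62.5 mm and 10.7 degrees, less where a joint would pass 70% of its speed; a pose out of reach is approached as far as the arm can. A call with a gripper value outside its range is refused whole. The fingers move at their own pace and stop on an object; "newtons" is the grip in N (left out, the last holds). Time passes only in rows, so rows that repeat a pose let the fingers close. It gives the time, the measured TCP pose, the force and the opening at its end, in the units of the state.
- readout.get_obs(): the state, without advancing time (a new reading comes with each control period).
- imaging.camera(name): name is "scene" or "side" or "wrist"; returns a dict with "frame" (480x640x3 uint8, blue, green, red), "mtx" (3x3 intrinsics, pixels), "world_from_camera" (4x4, takes a point from camera to world coordinates). Camera axes: x right, y down, z forward; pixel columns grow to the right and rows downward; lengths in mm; the calibration is good to about 2 mm. A picture is of the moment at which its call begins. There is no depth.
- r.finish_job(): hands the job in, once; it reports no verdict.
The state is a dict: "clock": time; "joint_positions": joint angles; "qd": joint speeds; "tau": joint torques, N m; "tcp_pos": TCP position; "tool_rot": TCP orientation; "force": force on the tool from outside, world axes, zero at the start; "ft_torque": the same for the moment, N m; "width": finger opening in mm.
Only numpy, scipy, OpenCV 4.12 (cv2) and the standard library are available. Lean on these libraries where they do the work, as an engineer would, in place of code of your own. Each camera call takes 0.05 s, during which the arm holds its last target. There are 200 camera calls.

## Working session

There is one attempt and no reset: what is moved stays moved. The work goes in short steps, Python scripts to look and compute and a tool call to move; the robot and the scene stay as the last step left them, time stands still between calls to the robot, and variables do not carry over. Pictures are saved under pics/ and viewed, about 8 in all and at most 12, crops included, and the job is handed in when it is done.

Besides the shell and the picture viewer there is one more tool, called after "Emit:" in YAML: its name, and indented under it one key for each argument. send_rows: Moves the arm, as the interface text tells. Its arguments: {"type":"object","properties":{"linear":{"type":"array","items":{"type":"array","items":{"type":"number"}}},"turn":{"type":"array","items":{"type":"array","items":{"type":"number"}}},"gripper":{"type":"array","items":{"type":"number"}},"newtons":{"type":"number"}},"required":["linear","turn","gripper"]}

```bash
mkdir -p pics; ls
cat > h.py <<'E'
from cell import readout, imaging, r
import numpy as np, cv2
from scipy.spatial.transform import Rotation as R
def cam(n):
    c=imaging.camera(n); c['n']=n; return c
def ray(c,u,v):
    M=c['world_from_camera']; d=M[:3,:3]@np.linalg.inv(c['mtx'])@[u,v,1]
    return M[:3,3],d/np.linalg.norm(d)
def onz(c,u,v,z):
    o,d=ray(c,u,v); return o+d*(z-o[2])/d[2]
def two(c1,p1,c2,p2):
    o1,d1=ray(c1,*p1);o2,d2=ray(c2,*p2)
    A=np.c_[d1,-d2]; s=np.linalg.lstsq(A,o2-o1,rcond=None)[0]
    a=o1+d1*s[0];b=o2+d2*s[1]; return (a+b)/2,np.linalg.norm(a-b)
def proj(c,P):
    M=np.linalg.inv(c['world_from_camera']); p=M[:3,:3]@np.array(P,float)+M[:3,3]; q=c['mtx']@p; return q[:2]/q[2]
def st():
    s=readout.get_obs(); return s
E
python3 - <<'E'
from h import *
import pickle
C={n:cam(n) for n in("scene","side","wrist")}
pickle.dump(C,open('c0.pkl','wb'))
for n,c in C.items():
    cv2.imwrite(f'pics/{n}0.png',c['frame']); print(n,c['world_from_camera'].round(2).tolist(),c['mtx'][0,0])
print(st())
E
```

```text
pics
scene [[0.46, -0.48, 0.75, -59.25], [-0.89, -0.25, 0.38, -477.52], [0.01, -0.84, -0.54, 530.8], [0.0, 0.0, 0.0, 1.0]] 445.00932902904634
side [[-1.0, -0.02, -0.02, 596.17], [0.01, 0.62, -0.78, 540.32], [0.02, -0.78, -0.62, 613.96], [0.0, 0.0, 0.0, 1.0]] 444.20948420308446
wrist [[1.0, 0.0, -0.0, 650.64], [0.0, -0.96, -0.28, 80.51], [-0.0, 0.28, -0.96, 383.51], [0.0, 0.0, 0.0, 1.0]] 336.8755475143876
{'clock': 0.15, 'joint_positions': array([-8.26154733e-02,  1.24332229e-01,  1.65134342e+00,  5.30970358e-06,
        1.36747956e+00, -8.26476017e-02]), 'qd': array([-0.00010567, -0.00254594, -0.00265028, -0.00152605,  0.00134216,
        0.00088672]), 'tau': array([ 4.52342692e-04, -4.18191254e+01, -3.60470796e+01,  7.75244599e-02,
        4.69156180e-02, -8.73639601e-05]), 'tcp_pos': array([ 6.49809155e+02, -2.27900006e-02,  4.03794102e+02]), 'tool_rot': array([ 7.07095587e-01,  7.07117544e-01, -5.02978559e-04, -5.97837463e-04]), 'force': array([-0.00269719,  0.55956327,  0.10425798]), 'ft_torque': array([-0.02985748,  0.00845287, -0.05413841]), 'width': 95.2149780756296}
```

View pics/scene0.png

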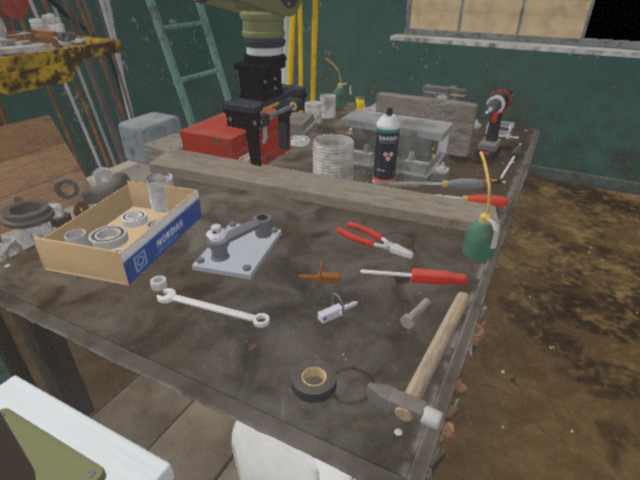

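View pics/side0.png

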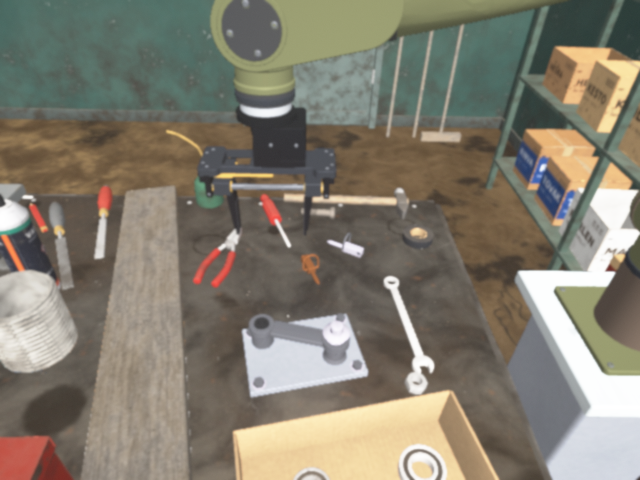

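Scene view: the grey pin is at (335,310), with its head at (328,314) and its point at (357,302). A brown look-alike is at (322,275), the bolt at (415,313), and the stud on the bracket at (216,235). In the side view the grey pin is at (347,246), the brown one at (311,267) and the stud at (336,330). By the description I choose the grey pin. Next is one close composite crop to check that choice and measure.

Run:
```python
import pickle,cv2,numpy as np
C=pickle.load(open('c0.pkl','rb'))
def crop(n,u,v,w,h,k): return cv2.resize(C[n]['frame'][v:v+h,u:u+w],None,fx=k,fy=k,interpolation=cv2.INTER_CUBIC)
a=crop('scene',305,280,66,50,6); b=crop('side',315,225,66,50,6)
c=crop('scene',185,205,100,75,4)[:300,:396]; d=crop('side',290,300,100,75,4)[:300,:396]
cv2.imwrite('pics/comp0.png',np.vstack([np.hstack([a,b]),np.hstack([c,d])]))
```

```text
(no output)
```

View pics/comp0.png

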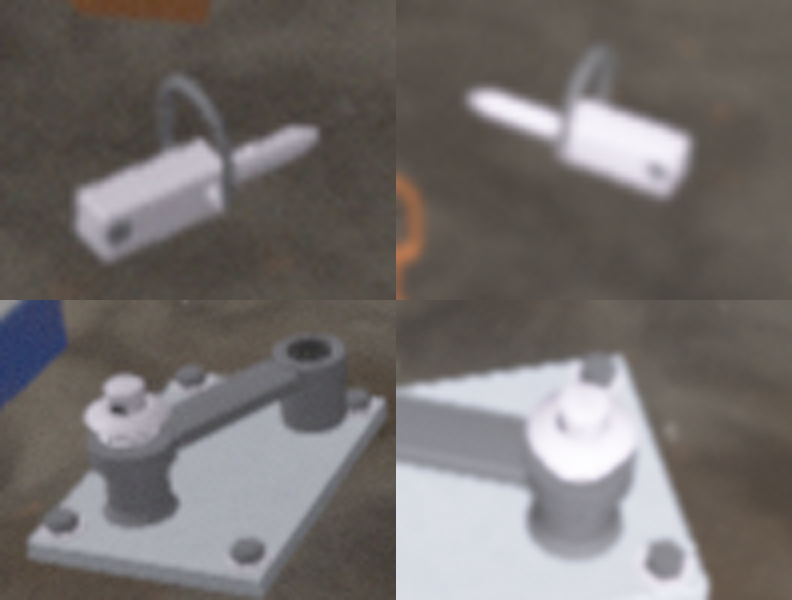

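View pics/wrist0.png

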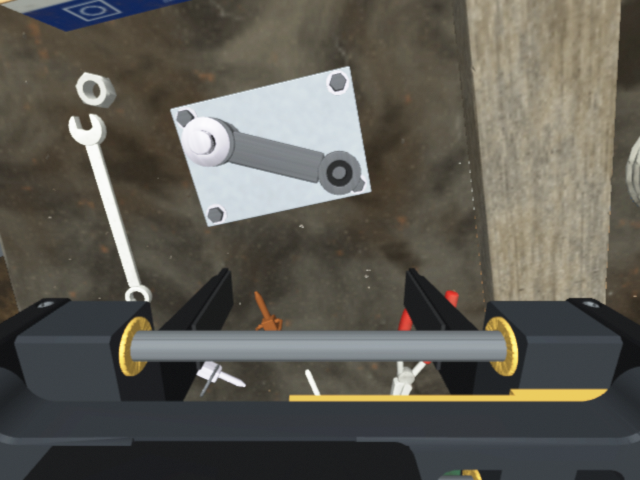

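The crop confirms the grey pin: grey loop standing, point toward the right of the scene view. The wrist view shows the plate corners at (170,108), (348,67), (371,190) and (208,226), and the stud top near (205,140).

Run:
```python
from h import *
import pickle
C=pickle.load(open('c0.pkl','rb'));s,d,w=C['scene'],C['side'],C['wrist']
print('tip',two(s,(357.8,302.2),d,(327.2,240.8)))
print('shoulder',two(s,(344.7,307.2),d,(342.3,246.7)))
print('tip z6',onz(s,357.8,302.2,6),onz(d,327.2,240.8,6))
print('rear top',onz(s,320.2,314.3,16),'front top',onz(s,339.3,305.7,16))
# head by mask in side: white blob
for n,c,(u,v) in(('side',d,(315,225)),('scene',s,(305,280))):
    f=c['frame'][v:v+50,u:u+66].astype(int); m=(f.min(2)>135).astype(np.uint8)
    k,l,stt,cen=cv2.connectedComponentsWithStats(m); i=1+stt[1:,4].argmax(); print(n,stt[i],cen[i]+[u,v])
P=[onz(w,*p,12) for p in((170,108),(348,67),(371,190),(208,226))]
print(np.round(P,1))
for a,b in((0,1),(3,2),(0,3),(1,2)):
    e=P[b]-P[a]; print(a,b,np.linalg.norm(e).round(1),np.degrees(np.arctan2(e[1],e[0])).round(1))
# stud top
print('stud top',two(s,(185+124/4,205+(382-300)/4),d,(290+(583-396)/4,300+(398-300)/4)), 'wrist',onz(w,204,139,87))
g=w['frame'][105:175,175:240]; 
cv2.imwrite('pics/studw.png',cv2.resize(g,None,fx=8,fy=8,interpolation=cv2.INTER_CUBIC))
```

```text
tip (array([ 549.54384911, -244.12951829,    4.64822282]), np.float64(0.1441106458628193))
shoulder (array([ 519.35035458, -227.80730885,    5.13916656]), np.float64(7.867493455505969))
tip z6 [ 547.88447311 -244.71274218    6.        ] [ 549.69250054 -242.47591483    6.        ]
rear top [ 474.62677779 -203.8307824    16.        ] front top [ 511.61042055 -223.50630465   16.        ]
side [ 12  13  37  20 330] [348.00909091 247.44242424]
scene [ 13  23  24  20 212] [329.56132075 311.22169811]
[[496.6 107.5  12. ]
 [679.8 146.1  12. ]
 [708.5  22.5  12. ]
 [524.3 -18.9  12. ]]
0 1 187.3 11.9
3 2 188.8 12.7
0 3 129.4 -77.6
1 2 126.8 -76.9
stud top (array([547.03469063,  73.20079988,  86.05343373]), np.float64(0.9216552882536331)) wrist [553.46121913  77.41721804  87.        ]
```

View pics/studw.png

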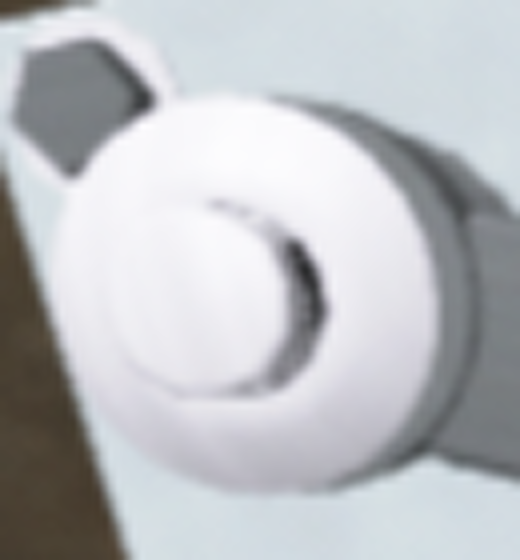

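Cross-checks: rear of head to tip measures 85 mm (84 expected), heading −28°, grasp point near (487, −210). The plate measures about 188 x 128 mm at yaw 12.3°, and the stud is near (548, 73.5). I'll move above the pin with tool x along the pin.

Emit:
send_rows:
  linear:
    - [-0.042, -0.033, 0.012]
    - [-0.084, -0.065, 0.024]
    - [-0.126, -0.097, 0.036]
    - [-0.168, -0.13, 0.048]
    - [-0.21, -0.163, 0.06]
  turn:
    - [0, 0, 10]
    - [0, 0, 20]
    - [0, 0, 30]
    - [0, 0, 40]
    - [0, 0, 50]
  gripper: [90, 90, 90, 90, 90]
  newtons: 50

```text
clock: 0.78
tcp_pos: [485.7, -211.1, 344.1]
tool_rot: [0.941, 0.339, -0.0, -0.0]
force: [0.4, -0.4, 0.3]
width: 61.8
```

Emit:
send_rows:
  linear:
    - [0, 0, 0]
    - [0, 0, 0]
    - [0, 0, 0]
    - [0, 0, 0]
    - [0, 0, 0]
  turn:
    - [0, 0, 10]
    - [0, 0, 20]
    - [0, 0, 30]
    - [0, 0, 40]
    - [0, 0, 50]
  gripper: [90, 90, 90, 90, 90]

```text
clock: 1.4
tcp_pos: [486.8, -210.0, 344.4]
tool_rot: [0.996, -0.09, -0.0, -0.0]
force: [0.5, 0.5, -0.3]
width: 61.5
```

Emit:
send_rows:
  linear:
    - [0, 0, 0]
    - [0, 0, 0]
    - [0, 0, 0]
    - [0, 0, 0]
  turn:
    - [0, 0, 9]
    - [0, 0, 18.2]
    - [0, 0, 18.2]
    - [0, 0, 18.2]
  gripper: [90, 90, 90, 90]

```text
clock: 1.9
tcp_pos: [486.9, -210.0, 344.6]
tool_rot: [0.97, -0.243, -0.0, -0.0]
force: [0.1, 0.4, 0.5]
width: 61.8
```

Run:
```python
from h import *
o=st();print(o['tcp_pos'],R.from_quat(o['tool_rot']).as_matrix().round(3).tolist(),o['width'],o['joint_positions'].round(2))
w=cam('wrist');cv2.imwrite('pics/w1.png',w['frame'])
import pickle;pickle.dump(w,open('w1.pkl','wb'))
D=np.array([.881,-.473,0]);g=np.array([487.2,-210.4,0])
for n,x,z in(('tip',70,6),('rear',-14,16),('shoulder',32,16)): print(n,proj(w,g+D*x+[0,0,z]))
```

```text
[ 486.93386133 -209.99263836  344.60158899] [[0.882, -0.471, -0.0], [-0.471, -0.882, 0.0], [-0.0, 0.0, -1.0]] 61.76275126291672 [-0.51 -0.1   1.98 -0.    1.26  1.55]
tip [318.94212899 147.48498727]
rear [318.59408752 238.42891559]
shoulder [318.79570192 190.57136034]
```

View pics/w1.png

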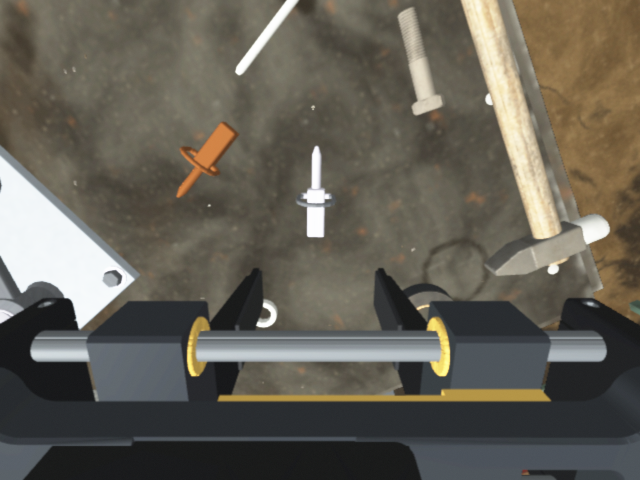

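The pin is at tip (317,147) and rear (316,237), within 2 px of the prediction. Descending and gripping.

Emit:
send_rows:
  linear:
    - [0, -0.0015, 0.04]
    - [0, -0.0015, 0.08]
    - [0, -0.0015, 0.12]
    - [0, -0.0015, 0.14]
    - [0, -0.0015, 0.152]
  turn:
    - [0, 0, 0]
    - [0, 0, 0]
    - [0, 0, 0]
    - [0, 0, 0]
    - [0, 0, 0]
  gripper: [90, 90, 90, 90, 90]

```text
clock: 2.58
tcp_pos: [487.4, -208.5, 191.4]
tool_rot: [0.97, -0.243, -0.001, -0.0]
force: [0.4, -0.4, 0.6]
width: 61.7
```

Emit:
send_rows:
  linear:
    - [0, 0, 0]
    - [0, 0, 0]
    - [0, 0, 0]
    - [0, 0, 0]
    - [0, 0, 0]
  turn:
    - [0, 0, 0]
    - [0, 0, 0]
    - [0, 0, 0]
    - [0, 0, 0]
    - [0, 0, 0]
  gripper: [90, 255, 255, 255, 255]

```text
clock: 3.2
tcp_pos: [487.8, -208.7, 193.1]
tool_rot: [0.97, -0.244, 0.0, 0.0]
force: [0.3, -0.5, 0.2]
width: 26.5
```

Emit:
send_rows:
  linear:
    - [0, 0, 0]
    - [0, 0, 0]
    - [0, 0, 0]
  turn:
    - [0, 0, 0]
    - [0, 0, 0]
    - [0, 0, 0]
  gripper: [255, 255, 255]

```text
clock: 3.58
tcp_pos: [487.7, -208.7, 192.8]
tool_rot: [0.97, -0.244, -0.0, -0.0]
force: [1.0, 0.9, 1.0]
width: 15.5
```

Gripped at 15.5 mm. Lifting and carrying it to a pose in front of the hole, still above it.

Emit:
send_rows:
  linear:
    - [0, 0, -0.03]
    - [0, 0, -0.06]
    - [0, 0, -0.1]
    - [-0.03, -0.04, -0.1]
    - [-0.06, -0.08, -0.1]
  turn:
    - [0, 0, 0]
    - [0, 0, 0]
    - [0, 0, 0]
    - [0, 0, 0]
    - [0, 0, 0]
  gripper: [255, 255, 255, 255, 255]

```text
clock: 4.2
tcp_pos: [472.3, -109.1, 293.0]
tool_rot: [0.97, -0.244, 0.0, -0.0]
force: [-0.2, 0.3, -1.9]
width: 15.7
```

Emit:
send_rows:
  linear:
    - [-0.025, -0.032, 0]
    - [-0.05, -0.064, 0]
    - [-0.075, -0.096, 0]
    - [-0.1, -0.129, 0]
    - [-0.1, -0.129, 0]
  turn:
    - [0, 0, -8]
    - [0, 0, -16]
    - [0, 0, -24]
    - [0, 0, -32]
    - [0, 0, -40.5]
  gripper: [255, 255, 255, 255, 255]

```text
clock: 4.82
tcp_pos: [444.5, 53.2, 291.9]
tool_rot: [0.994, 0.112, -0.001, -0.0]
force: [-0.6, -0.6, -1.6]
width: 15.4
```

Emit:
send_rows:
  linear:
    - [0, 0, 0]
    - [0, 0, 0]
    - [0, 0, 0]
  turn:
    - [0, 0, 0]
    - [0, 0, 0]
    - [0, 0, 0]
  gripper: [255, 255, 255]

```text
clock: 5.2
tcp_pos: [445.5, 50.6, 292.6]
tool_rot: [0.994, 0.106, -0.0, 0.0]
force: [0.1, -0.4, -1.8]
width: 15.7
```

Run:
```python
from h import *
import pickle
o=st();print(o['tcp_pos'],R.from_quat(o['tool_rot']).as_matrix().round(3).tolist(),o['width'],o['force'])
C={n:cam(n) for n in('wrist','scene','side')};pickle.dump(C,open('c2.pkl','wb'))
w=C['wrist']['frame']
def crop(n,u,v,W,H,k): return cv2.resize(C[n]['frame'][v:v+H,u:u+W],None,fx=k,fy=k,interpolation=cv2.INTER_CUBIC)
a=crop('wrist',220,80,200,300,2)
sp=[proj(C[n],(510,66,95)).astype(int) for n in('scene','side')]
print(sp)
b=crop('scene',sp[0][0]-50,sp[0][1]-37,100,75,4);d=crop('side',sp[1][0]-50,sp[1][1]-37,100,75,4)
cv2.imwrite('pics/c2.png',np.hstack([a,np.vstack([b,d])]))
```

```text
[445.49848914  50.62056557 292.61080493] [[0.978, 0.211, -0.0], [0.211, -0.978, -0.0], [-0.0, 0.0, -1.0]] 15.738195406712975 [ 0.09816846 -0.44432779 -1.83313525]
[array([206, 230]), array([360, 317])]
```

View pics/c2.png

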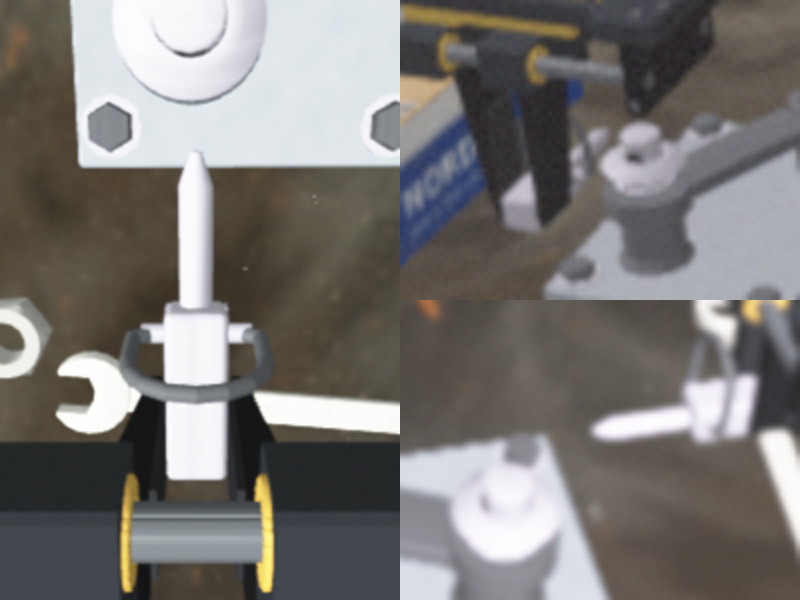

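The wrist crop shows the pin axis at column 317.5 (tip row about 157), the stud top spanning columns 296–333.5 with its front edge at row 107.5, and the plate edge square to the pin. Computing the lateral offset.

Run:
```python
from h import *
import pickle
C=pickle.load(open('c2.pkl','rb'));w=C['wrist']
g=w['frame'][40:170,250:420]
cv2.imwrite('pics/studw2.png',cv2.resize(g,None,fx=4.5,fy=4.5,interpolation=cv2.INTER_CUBIC))
T=np.array([445.5,50.6,0]);X=np.array([.978,.211,0]);Y=np.array([.211,-.978,0])
f=lambda p:(round((p-T)@X,1),round((p-T)@Y,1),round(p[2],1))
z=292.6-186.7
for n,uv,h in(('tip',(317.5,156.5),z),('shoulder',(317.7,232),z),('headfrontL',(303,232),z+10),('headfrontR',(334,232),z+10),('rearL',(303.5,318),z+10),('rearR',(333,318),z+10),('studL',(296,90),87),('studR',(333.5,90),87),('studbot',(315,107.5),87),('washL',(277,90),70),('washR',(353.5,90),70),('washbot',(315,131),70)):
    print(n,f(onz(w,*uv,h)))
s,d=C['scene'],C['side']
# stud relative in scene & side from c0
print(f(onz(s,216,225.6,87)),f(onz(d,336.8,324.5,87)))
print('axis tip in side/scene', two(s,(206-50+(605-400)/4,230-37+133/4),d,(360-50+(595-400)/4,317-37+(433-300)/4)))
```

```text
tip (np.float64(71.5), np.float64(-0.2), np.float64(105.9))
shoulder (np.float64(33.6), np.float64(-0.0), np.float64(105.9))
headfrontL (np.float64(36.5), np.float64(-7.2), np.float64(115.9))
headfrontR (np.float64(36.5), np.float64(7.8), np.float64(115.9))
rearL (np.float64(-10.4), np.float64(-7.4), np.float64(115.9))
rearR (np.float64(-10.3), np.float64(8.0), np.float64(115.9))
studL (np.float64(103.4), np.float64(-11.2), np.float64(87.0))
studR (np.float64(103.4), np.float64(8.0), np.float64(87.0))
studbot (np.float64(95.1), np.float64(-1.5), np.float64(87.0))
washL (np.float64(105.4), np.float64(-22.7), np.float64(70.0))
washR (np.float64(105.5), np.float64(19.8), np.float64(70.0))
washbot (np.float64(83.7), np.float64(-1.6), np.float64(70.0))
(np.float64(102.8), np.float64(0.5), np.float64(87.0)) (np.float64(104.0), np.float64(-2.0), np.float64(87.0))
axis tip in side/scene (array([513.27402927,  64.99204098, 103.3052892 ]), np.float64(0.7590917501970863))
```

View pics/studw2.png

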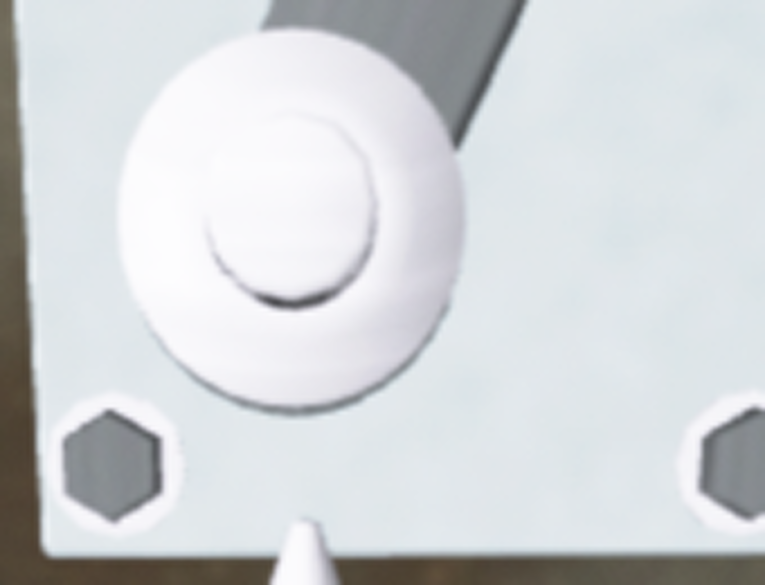

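The pin needs −1.5 mm in tool y, and its heading agrees within 0.3°. Home is 61.6 mm ahead in x and the mouth 23.6 mm ahead. Lowering to hole height just short of the mouth, then checking height from the scene and side views.

Emit:
send_rows:
  linear:
    - [0, -0.0015, 0.01]
    - [0, -0.0015, 0.02]
    - [0, -0.0015, 0.03]
    - [0.007, -0.0015, 0.03]
    - [0.013, -0.0015, 0.03]
  turn:
    - [0, 0, 0]
    - [0, 0, 0]
    - [0, 0, 0]
    - [0, 0, 0]
    - [0, 0, 0]
  gripper: [255, 255, 255, 255, 255]

```text
clock: 5.98
tcp_pos: [458.5, 55.4, 262.9]
tool_rot: [0.994, 0.107, 0.0, 0.0]
force: [0.0, 0.6, -1.9]
width: 15.6
```

Emit:
send_rows:
  linear:
    - [0, 0, 0]
    - [0, 0, 0]
    - [0, 0, 0]
  turn:
    - [0, 0, 0]
    - [0, 0, 0]
    - [0, 0, 0]
  gripper: [255, 255, 255]

```text
clock: 6.35
tcp_pos: [457.8, 55.3, 262.9]
tool_rot: [0.994, 0.107, 0.0, 0.0]
force: [0.4, -0.0, -1.3]
width: 16.2
```

Run:
```python
from h import *
import pickle
o=st();print(o['tcp_pos'],o['width'],o['force'])
C={n:cam(n) for n in('wrist','scene','side')};pickle.dump(C,open('c3.pkl','wb'))
def crop(n,u,v,W,H,k): return cv2.resize(C[n]['frame'][v:v+H,u:u+W],None,fx=k,fy=k,interpolation=cv2.INTER_CUBIC)
X=np.array([.978,.211,0]);S=np.array([548.3,74.3,0])
p=[proj(C[n],S-20*X+[0,0,77]).astype(int) for n in('scene','side')];print(p)
b=crop('scene',p[0][0]-33,p[0][1]-25,66,50,6);d=crop('side',p[1][0]-33,p[1][1]-25,66,50,6)
a=crop('wrist',250,40,132,100,3);
cv2.imwrite('pics/c3.png',np.vstack([np.hstack([b,d]),np.hstack([a,np.zeros_like(a)])]))
for n in('scene','side'):
  for k,h in((10,75),(0,87),(-16.6,75),(-44,75)): print(n,k,h,proj(C[n],S+k*X*(-1 if k==10 else 1)+[0,0,h]).round(1))
```

```text
[457.80708349  55.31915759 262.92484591] 16.192229337604196 [ 0.434855   -0.02870569 -1.32323559]
[array([211, 233]), array([347, 326])]
scene 10 75 [214.2 232.3]
scene 0 87 [215.7 224.8]
scene -16.6 75 [212.7 233.9]
scene -44 75 [206.3 240.7]
side 10 75 [341.5 328.6]
side 0 87 [335.8 324.4]
side -16.6 75 [345.5 327.9]
side -44 75 [362.1 325.4]
```

View pics/c3.png

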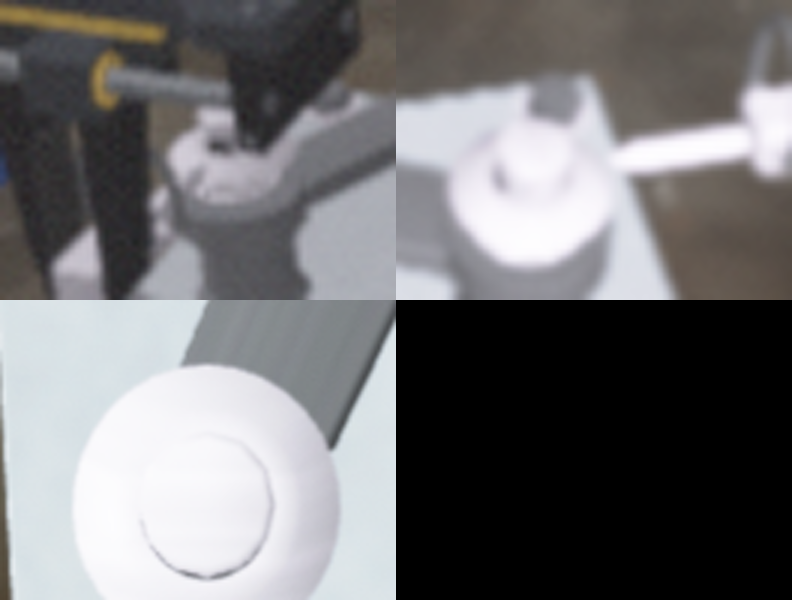

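The side crop shows the shank from (350.5,327.7) to (372.2,324.3), parallel to the predicted axis line and within 0.5 px of it, so height and tilt are good. The mouth is about 11 mm ahead and home about 49 mm. Advancing by feel.

Emit:
send_rows:
  linear:
    - [0.003, 0, 0.0005]
    - [0.006, 0, 0.0005]
    - [0.009, 0, 0.0005]
    - [0.012, 0, 0.0005]
    - [0.014, 0, 0.0005]
  turn:
    - [0, 0, 0]
    - [0, 0, 0]
    - [0, 0, 0]
    - [0, 0, 0]
    - [0, 0, 0]
  gripper: [255, 255, 255, 255, 255]

```text
clock: 7.12
tcp_pos: [471.6, 58.4, 262.6]
tool_rot: [0.994, 0.107, -0.0, 0.0]
force: [-5.4, -1.2, 4.5]
width: 15.7
```

Run:
```python
from h import *
o=st();print(o['tcp_pos'],o['width'],o['force'],o['ft_torque'])
```

```text
[471.61430717  58.35143555 262.56733921] 15.687977374259004 [-5.38129163 -1.24553852  4.47520088] [-0.01692763  0.81781378  0.05175181]
```

Emit:
send_rows:
  linear:
    - [0.002, 0, 0]
    - [0.004, 0, 0]
    - [0.005, 0, 0]
    - [0.006, 0, 0]
    - [0.007, 0, 0]
  turn:
    - [0, 0, 0]
    - [0, 0, 0]
    - [0, 0, 0]
    - [0, 0, 0]
    - [0, 0, 0]
  gripper: [255, 255, 255, 255, 255]

```text
clock: 7.75
tcp_pos: [478.4, 59.8, 262.3]
tool_rot: [0.994, 0.107, -0.0, 0.0]
force: [-3.3, -1.4, 3.8]
width: 15.8
```

Emit:
send_rows:
  linear:
    - [0.002, 0, 0]
    - [0.004, 0, 0]
    - [0.006, 0, 0]
    - [0.008, 0, 0]
    - [0.01, 0, 0]
  turn:
    - [0, 0, 0]
    - [0, 0, 0]
    - [0, 0, 0]
    - [0, 0, 0]
    - [0, 0, 0]
  gripper: [255, 255, 255, 255, 255]

```text
clock: 8.38
tcp_pos: [488.2, 62.0, 262.2]
tool_rot: [0.994, 0.107, -0.0, -0.0]
force: [-3.4, -0.8, 4.8]
width: 15.3
```

Emit:
send_rows:
  linear:
    - [0.002, 0, 0]
    - [0.004, 0, 0]
    - [0.006, 0, 0]
    - [0.008, 0, 0]
    - [0.01, 0, 0]
  turn:
    - [0, 0, 0]
    - [0, 0, 0]
    - [0, 0, 0]
    - [0, 0, 0]
    - [0, 0, 0]
  gripper: [255, 255, 255, 255, 255]

```text
clock: 9.0
tcp_pos: [498.0, 64.1, 262.3]
tool_rot: [0.994, 0.107, 0.0, 0.0]
force: [-4.8, -1.2, 5.5]
width: 16.0
```

Emit:
send_rows:
  linear:
    - [0.001, 0, 0]
    - [0.002, 0, 0]
    - [0.003, 0, 0]
    - [0.004, 0, 0]
    - [0.004, 0, 0]
  turn:
    - [0, 0, 0]
    - [0, 0, 0]
    - [0, 0, 0]
    - [0, 0, 0]
    - [0, 0, 0]
  gripper: [255, 255, 255, 255, 255]

```text
clock: 9.62
tcp_pos: [501.9, 64.9, 262.3]
tool_rot: [0.994, 0.107, 0.0, -0.0]
force: [-3.9, -1.0, 5.3]
width: 15.4
```

Emit:
send_rows:
  linear:
    - [0.001, 0, 0]
    - [0.0015, 0, 0]
    - [0.002, 0, 0]
    - [0.002, 0, 0]
  turn:
    - [0, 0, 0]
    - [0, 0, 0]
    - [0, 0, 0]
    - [0, 0, 0]
  gripper: [255, 255, 255, 255]

```text
clock: 10.12
tcp_pos: [503.3, 65.2, 262.1]
tool_rot: [0.994, 0.107, -0.001, 0.0]
force: [-7.7, -1.6, 7.3]
width: 15.8
```

Emit:
send_rows:
  linear:
    - [0.0005, 0, 0]
    - [0.001, 0, 0]
    - [0.0015, 0, 0]
    - [0.0015, 0, 0]
  turn:
    - [0, 0, 0]
    - [0, 0, 0]
    - [0, 0, 0]
    - [0, 0, 0]
  gripper: [255, 255, 255, 255]

```text
clock: 10.62
tcp_pos: [504.2, 65.5, 261.7]
tool_rot: [0.994, 0.107, -0.003, 0.0]
force: [-9.5, -3.2, 8.5]
width: 15.5
```

Emit:
send_rows:
  linear:
    - [0.0005, 0, 0]
    - [0.001, 0, 0]
    - [0.0015, 0, 0]
    - [0.0015, 0, 0]
  turn:
    - [0, 0, 0]
    - [0, 0, 0]
    - [0, 0, 0]
    - [0, 0, 0]
  gripper: [255, 255, 255, 255]

```text
clock: 11.12
tcp_pos: [505.4, 65.7, 261.6]
tool_rot: [0.994, 0.107, -0.004, 0.0]
force: [-11.5, -2.8, 10.3]
width: 15.7
```

Emit:
send_rows:
  linear:
    - [0.0005, 0, 0]
    - [0.001, 0, 0]
    - [0.001, 0, 0]
    - [0.001, 0, 0]
  turn:
    - [0, 0, 0]
    - [0, 0, 0]
    - [0, 0, 0]
    - [0, 0, 0]
  gripper: [255, 255, 255, 255]

```text
clock: 11.62
tcp_pos: [506.3, 66.0, 261.7]
tool_rot: [0.994, 0.107, -0.004, 0.0]
force: [-13.0, -3.0, 9.6]
width: 15.8
```

Run:
```python
from h import *
o=st();print(o['tcp_pos'],o['tool_rot'].round(4),o['force'],o['ft_torque'])
```

```text
[506.29683666  65.96446756 261.6668028 ] [ 9.942e-01  1.073e-01 -3.700e-03  2.000e-04] [-12.96341733  -2.97013257   9.6253661 ] [-0.45368528  2.16871017 -0.00719721]
```

Emit:
send_rows:
  linear:
    - [0.0004, 0, 0]
    - [0.0008, 0, 0]
    - [0.0008, 0, 0]
    - [0.0008, 0, 0]
  turn:
    - [0, 0, 0]
    - [0, 0, 0]
    - [0, 0, 0]
    - [0, 0, 0]
  gripper: [255, 255, 255, 255]

```text
clock: 12.12
tcp_pos: [507.0, 66.1, 261.6]
tool_rot: [0.994, 0.107, -0.004, 0.0]
force: [-12.4, -3.2, 10.7]
width: 15.7
```

Emit:
send_rows:
  linear:
    - [0.0004, 0, 0]
    - [0.0008, 0, 0]
    - [0.0008, 0, 0]
    - [0.0008, 0, 0]
  turn:
    - [0, 0, 0]
    - [0, 0, 0]
    - [0, 0, 0]
    - [0, 0, 0]
  gripper: [255, 255, 255, 255]

```text
clock: 12.62
tcp_pos: [507.7, 66.3, 261.3]
tool_rot: [0.994, 0.107, -0.004, 0.0]
force: [-13.3, -2.1, 9.7]
width: 15.6
```

Run:
```python
from h import *
import pickle
C=pickle.load(open('c2.pkl','rb'));C3=pickle.load(open('c3.pkl','rb'));w=cam('wrist');pickle.dump(w,open('w4.pkl','wb'))
for c in(C['wrist'],C3['wrist'],w):
    f=c['frame'].astype(float).mean(2)
    print('rear',f[308:330,310:326].mean(1).round().astype(int)); print('front',f[222:246,312:324].mean(1).round().astype(int))
    print('loop',f[264:290,312:324].mean(1).round().astype(int))
```

```text
rear [247 247 247 247 247 247 247 247 247 246 241 208 100  75  75  74  74  72
  71  71  70  70]
front [232 232 232 231 231 231 231 231 231 231 230 220 178 162 179 218 237 242
 245 247 248 248 247 247]
loop [247 247 247 247 247 247 247 240 186 109 111 123 133 140 141 137 135 171
 231 246 247 247 247 247 247 247]
rear [245 244 244 245 244 244 244 244 244 243 238 206 113  67  62  63  63  64
  64  64  65  65]
front [229 229 229 229 228 228 228 228 228 228 226 216 173 157 174 213 234 239
 243 245 245 245 245 245]
loop [245 245 245 245 245 245 244 237 181 105 107 119 128 135 137 133 131 166
 227 244 245 245 245 245 245 245]
rear [239 239 239 239 239 239 239 239 239 239 234 197  93  48  44  45  46  46
  46  46  46  47]
front [235 235 236 237 237 238 239 238 237 236 237 238 239 239 238 234 227 228
 235 238 240 240 240 240]
loop [240 240 240 240 240 240 240 240 238 218 115  95 106 116 124 129 127 124
 132 188 236 239 239 239 239 239]
```

No slip in the grip (rear edge of the head is at the same row). The force hasn't hit the stop yet, so I'll keep pressing in small steps.

Emit:
send_rows:
  linear:
    - [0.0004, 0, 0]
    - [0.0008, 0, 0]
    - [0.0008, 0, 0]
    - [0.0008, 0, 0]
  turn:
    - [0, 0, 0]
    - [0, 0, 0]
    - [0, 0, 0]
    - [0, 0, 0]
  gripper: [255, 255, 255, 255]

```text
clock: 13.18
tcp_pos: [508.1, 66.4, 261.3]
tool_rot: [0.994, 0.107, -0.005, 0.0]
force: [-14.7, -3.6, 10.6]
width: 15.8
```

Emit:
send_rows:
  linear:
    - [0.0003, 0, 0]
    - [0.0005, 0, 0]
    - [0.0005, 0, 0]
    - [0.0005, 0, 0]
  turn:
    - [0, 0, 0]
    - [0, 0, 0]
    - [0, 0, 0]
    - [0, 0, 0]
  gripper: [255, 255, 255, 255]

```text
clock: 13.68
tcp_pos: [508.5, 66.5, 261.2]
tool_rot: [0.994, 0.107, -0.005, 0.0]
force: [-15.3, -3.2, 10.9]
width: 15.5
```

Emit:
send_rows:
  linear:
    - [0.0003, 0, 0]
    - [0.0005, 0, 0]
    - [0.0005, 0, 0]
    - [0.0005, 0, 0]
  turn:
    - [0, 0, 0]
    - [0, 0, 0]
    - [0, 0, 0]
    - [0, 0, 0]
  gripper: [255, 255, 255, 255]

```text
clock: 14.18
tcp_pos: [508.8, 66.6, 261.0]
tool_rot: [0.994, 0.107, -0.006, 0.0]
force: [-16.7, -3.6, 10.9]
width: 15.8
```

Run:
```python
from h import *
import pickle
o=st();print(o['tcp_pos'],o['tool_rot'].round(4),o['force'],o['ft_torque'])
C={n:cam(n) for n in('wrist','scene','side')};pickle.dump(C,open('c5.pkl','wb'))
w=C['wrist'];f=w['frame'].astype(float).mean(2)
print('rear',f[308:330,310:326].mean(1).round().astype(int));print('front',f[200:250,312:324].mean(1).round().astype(int))
print('loop',f[264:290,312:324].mean(1).round().astype(int))
def crop(n,u,v,W,H,k): return cv2.resize(C[n]['frame'][v:v+H,u:u+W],None,fx=k,fy=k,interpolation=cv2.INTER_CUBIC)
a=crop('wrist',255,150,130,195,3)[:582,:390];b=crop('side',308,295,80,60,5);d=crop('scene',180,205,80,60,5)
cv2.imwrite('pics/c5.png',np.hstack([a,np.vstack([b,d])[:582]]))
```

```text
[508.8029872   66.58069703 261.01025611] [ 9.942e-01  1.073e-01 -5.600e-03  3.000e-04] [-16.71127103  -3.64291191  10.88934675] [-0.48070396  2.70064813 -0.03555793]
rear [239 239 239 239 239 239 239 239 239 239 238 233 193  82  46  45  46  46
  46  46  46  48]
front [174 213 235 241 244 245 245 244 244 243 242 242 243 244 244 243 242 240
 239 238 237 236 235 235 235 236 237 237 238 238 238 237 237 237 237 238
 239 238 236 231 227 232 237 240 240 240 240 240 240 240]
loop [240 240 240 240 240 240 240 240 240 240 238 222 129  94 104 115 123 129
 128 123 126 175 232 239 239 239]
```

View pics/c5.png

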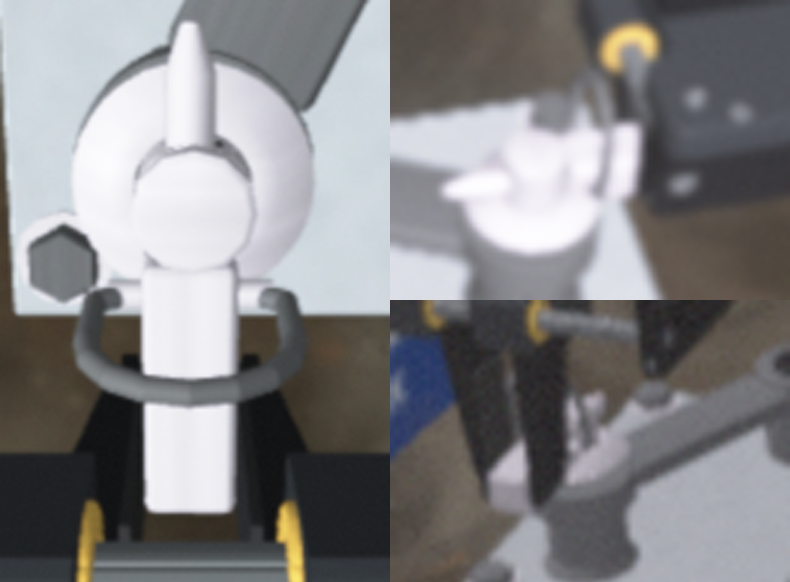

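The crop shows the head's front flush against the stud in the wrist view, and the point out on the far side at (187,25). The loop bow has moved about 4 px rearward, so the hand is sitting low and holding the pin slightly nose-up. I'll lift the hand about 1 mm to level it and watch the forces.

Emit:
send_rows:
  linear:
    - [0, 0, -0.0005]
    - [0, 0, -0.001]
    - [0, 0, -0.0013]
    - [0, 0, -0.0013]
  turn:
    - [0, 0, 0]
    - [0, 0, 0]
    - [0, 0, 0]
    - [0, 0, 0]
  gripper: [255, 255, 255, 255]

```text
clock: 14.82
tcp_pos: [508.7, 66.6, 261.3]
tool_rot: [0.994, 0.107, -0.005, 0.0]
force: [-13.5, -3.7, 5.8]
width: 15.8
```

```bash
cat > chk.py <<'E'
from h import *
o=st();print(o['tcp_pos'],o['tool_rot'].round(4),o['force'],o['ft_torque'])
w=cam('wrist');f=w['frame'].astype(float).mean(2)
print('rear',f[308:330,310:326].mean(1).round().astype(int));print('front',f[226:250,312:324].mean(1).round().astype(int))
print('loop',f[264:290,312:324].mean(1).round().astype(int))
E
python3 chk.py
```

```text
[508.67815222  66.59728058 261.28793862] [ 9.942e-01  1.073e-01 -5.500e-03  2.000e-04] [-13.45329163  -3.71435561   5.80462352] [-0.4766867   2.24202668  0.0300508 ]
rear [239 239 239 239 239 239 239 239 239 239 238 233 192  76  45  45  46  46
  46  47  46  47]
front [237 237 238 239 238 237 236 237 238 239 239 238 235 228 227 233 238 240
 240 240 240 240 240 240]
loop [240 240 240 240 240 240 240 240 240 239 233 188 101  98 110 119 126 129
 126 123 146 207 237 239 239 239]
```

Emit:
send_rows:
  linear:
    - [0.0004, 0, -0.0005]
    - [0.0008, 0, -0.0005]
    - [0.0008, 0, -0.0005]
    - [0.0008, 0, -0.0005]
  turn:
    - [0, 0, 0]
    - [0, 0, 0]
    - [0, 0, 0]
    - [0, 0, 0]
  gripper: [255, 255, 255, 255]

```text
clock: 15.38
tcp_pos: [509.1, 66.7, 261.4]
tool_rot: [0.994, 0.107, -0.006, 0.0]
force: [-15.0, -4.6, 6.1]
width: 15.7
```

```bash
python3 chk.py
```

```text
[509.09709813  66.65965779 261.38375883] [ 9.942e-01  1.073e-01 -6.400e-03  3.000e-04] [-15.00931391  -4.64947423   6.07700044] [-0.58148452  2.44958443 -0.04428139]
rear [239 239 239 239 239 239 239 239 239 239 239 233 193  79  46  45  46  46
  46  46  46  47]
front [237 237 238 239 238 237 236 237 238 239 239 238 235 229 227 233 238 240
 240 240 240 240 240 240]
loop [240 240 240 240 240 240 240 240 240 239 233 188  99  97 109 119 126 129
 126 123 145 205 237 239 239 239]
```

The hand's pitch compliance accounts for the remaining travel. The pin-to-stud junction has been flush since about 13–15 N, and the pin slips in the pads rather than advancing. One last press to about 17 N, then ease off and release.

Emit:
send_rows:
  linear:
    - [0.0004, 0, 0]
    - [0.0008, 0, 0]
    - [0.0008, 0, 0]
  turn:
    - [0, 0, 0]
    - [0, 0, 0]
    - [0, 0, 0]
  gripper: [255, 255, 255]

```text
clock: 15.8
tcp_pos: [509.5, 66.8, 261.3]
tool_rot: [0.994, 0.107, -0.008, 0.0]
force: [-17.1, -5.2, 7.9]
width: 15.7
```

```bash
python3 chk.py
```

```text
[509.50959541  66.75614298 261.30588325] [ 9.942e-01  1.074e-01 -7.500e-03  4.000e-04] [-17.14986733  -5.17384488   7.93751722] [-0.76474717  2.89561811 -0.03537508]
rear [239 239 239 239 239 239 239 239 239 239 239 233 196  93  49  45  46  46
  46  46  46  47]
front [236 237 238 238 238 237 237 237 238 238 239 238 236 231 227 232 238 240
 240 240 240 240 240 240]
loop [240 240 240 240 240 240 240 240 240 240 237 214 111  95 107 117 125 129
 127 124 136 194 237 239 239 239]
```

Force rose to 17.9 N with no fingertip advance, so the pin is at its stop. Easing off and releasing.

Emit:
send_rows:
  linear:
    - [-0.001, 0, 0]
    - [-0.002, 0, 0]
    - [-0.003, 0, 0]
    - [-0.003, 0, 0]
    - [-0.003, 0, 0]
  turn:
    - [0, 0, 0]
    - [0, 0, 0]
    - [0, 0, 0]
    - [0, 0, 0]
    - [0, 0, 0]
  gripper: [255, 255, 255, 160, 140]

```text
clock: 16.48
tcp_pos: [509.9, 66.7, 263.9]
tool_rot: [0.994, 0.107, 0.001, -0.0]
force: [-0.1, 0.4, -0.6]
width: 30.4
```

Emit:
send_rows:
  linear:
    - [0, 0, 0]
    - [0, 0, 0]
    - [-0.02, 0, 0]
    - [-0.04, 0, 0]
    - [-0.06, 0, 0]
  turn:
    - [0, 0, 0]
    - [0, 0, 0]
    - [0, 0, 0]
    - [0, 0, 0]
    - [0, 0, 0]
  gripper: [140, 140, 140, 140, 140]

```text
clock: 17.1
tcp_pos: [450.5, 53.7, 264.1]
tool_rot: [0.994, 0.107, 0.0, -0.0]
force: [-0.2, 0.1, -0.1]
width: 43.1
```

Emit:
send_rows:
  linear:
    - [0, 0, 0]
    - [0, 0, 0]
    - [0, 0, 0]
    - [0, 0, 0]
    - [0, 0, 0]
  turn:
    - [0, 0, 0]
    - [0, 0, 0]
    - [0, 0, 0]
    - [0, 0, 0]
    - [0, 0, 0]
  gripper: [255, 255, 255, 255, 255]

```text
clock: 17.73
tcp_pos: [451.2, 53.9, 264.0]
tool_rot: [0.994, 0.107, -0.0, 0.0]
force: [0.7, -0.5, 0.3]
width: 1.7
```

Run:
```python
from h import *
import pickle
o=st();print(o['tcp_pos'],o['tool_rot'].round(4),o['force'],o['width'])
C={n:cam(n) for n in('wrist','scene','side')};pickle.dump(C,open('c6.pkl','wb'))
w=C['wrist'];S=np.array([548.3,74.3,0]);X=np.array([.978,.211,0])
for k,h in((0,87),(-10,86),(-56,86),(28,76),(-19,113)): print(k,h,proj(w,S+k*X+[0,0,h]).round(1))
def crop(n,u,v,W,H,k): return cv2.resize(C[n]['frame'][v:v+H,u:u+W],None,fx=k,fy=k,interpolation=cv2.INTER_CUBIC)
a=crop('wrist',255,0,130,194,3);b=crop('side',308,295,80,60,5);d=crop('scene',180,205,80,60,5)
cv2.imwrite('pics/c6.png',np.hstack([a[:582],np.vstack([b,d])[:582]]))
```

```text
[451.23357776  53.87494871 264.02360661] [ 0.9942  0.1072 -0.      0.    ] [ 0.73713399 -0.52385824  0.33356109] 1.6689897472987258
0 87 [319.5  92. ]
-10 86 [319.4 116.7]
-56 86 [319.  217.9]
28 76 [319.7  26.2]
-19 113 [319.6 138.4]
```

View pics/c6.png

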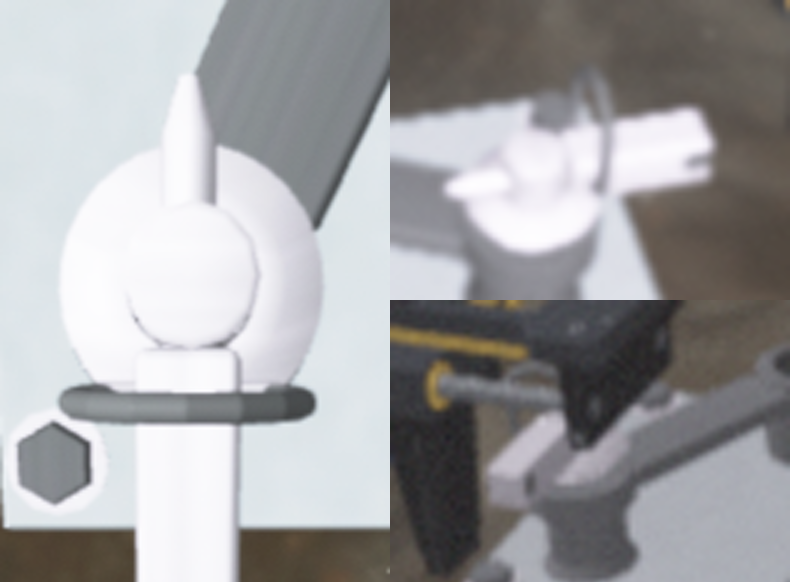

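The crop shows the shoulder flush with the stud (head front at row 116, stud edge at 115.3). The tip is at row 24, where home predicts 26. The loop stands upright with its bow at row 135, column 317.5. Next is a gentle check push on the back of the head with closed fingers.

Emit:
send_rows:
  linear:
    - [0.01, -0.0015, 0]
    - [0.02, -0.0015, 0]
    - [0.028, -0.0015, 0]
    - [0.031, -0.0015, 0]
    - [0.033, -0.0015, 0]
  turn:
    - [0, 0, 0]
    - [0, 0, 0]
    - [0, 0, 0]
    - [0, 0, 0]
    - [0, 0, 0]
  gripper: [255, 255, 255, 255, 255]

```text
clock: 18.5
tcp_pos: [482.3, 62.3, 263.4]
tool_rot: [0.994, 0.107, -0.002, 0.0]
force: [-7.4, -1.4, 2.4]
width: 0.2
```

Emit:
send_rows:
  linear:
    - [0.001, 0, 0]
    - [0.002, 0, 0]
    - [0.003, 0, 0]
    - [0.003, 0, 0]
  turn:
    - [0, 0, 0]
    - [0, 0, 0]
    - [0, 0, 0]
    - [0, 0, 0]
  gripper: [255, 255, 255, 255]

```text
clock: 19.0
tcp_pos: [483.6, 62.6, 262.2]
tool_rot: [0.994, 0.107, -0.006, 0.0]
force: [-10.9, -3.8, 4.4]
width: 0.2
```

Emit:
send_rows:
  linear:
    - [0.001, 0, 0]
    - [0.002, 0, 0]
    - [0.002, 0, 0]
  turn:
    - [0, 0, 0]
    - [0, 0, 0]
    - [0, 0, 0]
  gripper: [255, 255, 255]

```text
clock: 19.38
tcp_pos: [484.5, 63.0, 261.3]
tool_rot: [0.994, 0.107, -0.008, 0.0]
force: [-15.6, -3.6, 5.5]
width: 0.6
```

Run:
```python
from h import *
o=st();print(o['tcp_pos'],o['tool_rot'].round(4),o['force'])
f=o['force'];print(np.hypot(f[0],f[1]),'tip adv pos',o['tcp_pos']+190*R.from_quat(o['tool_rot']).as_matrix()[:,2])
```

```text
[484.51298537  63.00200631 261.33868731] [ 9.942e-01  1.074e-01 -8.000e-03  2.000e-04] [-15.57823488  -3.62964803   5.50756027]
15.995491448756969 tip adv pos [481.49710457  62.59653246  71.36305715]
```

Firm at 16 N with no further advance, so the pin is home. Backing off and raising the fingertips to bow height (tips about 96 mm, clear of the 87 mm stud), behind the loop.

Emit:
send_rows:
  linear:
    - [-0.01, 0, 0]
    - [-0.02, 0, 0]
    - [-0.02, 0, -0.011]
    - [-0.02, 0, -0.022]
    - [-0.02, 0, -0.022]
  turn:
    - [0, 0, 0]
    - [0, 0, 0]
    - [0, 0, 0]
    - [0, 0, 0]
    - [0, 0, 0]
  gripper: [255, 255, 255, 255, 255]

```text
clock: 20.0
tcp_pos: [469.2, 59.2, 288.3]
tool_rot: [0.994, 0.107, 0.002, 0.0]
force: [-0.7, 0.2, -0.5]
width: 0.9
```

Emit:
send_rows:
  linear:
    - [0.015, 0, 0]
    - [0.03, 0, 0]
    - [0.042, 0, 0]
    - [0.046, 0, 0]
    - [0.05, 0, 0]
  turn:
    - [0, 0, 0]
    - [0, 0, 0]
    - [0, 0, 0]
    - [0, 0, 0]
    - [0, 0, 0]
  gripper: [255, 255, 255, 255, 255]

```text
clock: 20.62
tcp_pos: [517.3, 69.9, 285.7]
tool_rot: [0.994, 0.107, -0.001, -0.0]
force: [-2.6, 0.2, 1.6]
width: 0.5
```

Emit:
send_rows:
  linear:
    - [0.003, 0, 0]
    - [0.006, 0, 0]
    - [0.009, 0, 0]
    - [0.012, 0, 0]
    - [0.012, 0, 0]
  turn:
    - [0, 0, 0]
    - [0, 0, 0]
    - [0, 0, 0]
    - [0, 0, 0]
    - [0, 0, 0]
  gripper: [255, 255, 255, 255, 255]

```text
clock: 21.25
tcp_pos: [528.8, 72.3, 285.7]
tool_rot: [0.994, 0.107, -0.0, 0.0]
force: [-2.7, -1.7, -1.6]
width: 0.3
```

About 3 N on the bow, so the loop is swinging. Continuing past the snap point.

Emit:
send_rows:
  linear:
    - [0.003, 0, 0]
    - [0.006, 0, 0]
    - [0.009, 0, 0]
    - [0.012, 0, 0]
    - [0.015, 0, 0]
  turn:
    - [0, 0, 0]
    - [0, 0, 0]
    - [0, 0, 0]
    - [0, 0, 0]
    - [0, 0, 0]
  gripper: [255, 255, 255, 255, 255]

```text
clock: 21.88
tcp_pos: [544.1, 75.7, 286.6]
tool_rot: [0.994, 0.107, 0.001, -0.0]
force: [0.3, -0.6, -0.6]
width: 0.3
```

Emit:
send_rows:
  linear:
    - [0, 0, 0]
    - [0, 0, 0]
  turn:
    - [0, 0, 0]
    - [0, 0, 0]
  gripper: [255, 255]

```text
clock: 22.12
tcp_pos: [543.5, 75.6, 286.1]
tool_rot: [0.994, 0.107, 0.0, -0.0]
force: [-0.0, 0.1, 1.0]
width: 0.1
```

The force dropped to zero, so it has snapped. Rising and backing away, then looking.

Emit:
send_rows:
  linear:
    - [0, 0, -0.02]
    - [0, 0, -0.04]
    - [-0.04, 0, -0.05]
    - [-0.08, 0, -0.05]
    - [-0.105, 0, -0.05]
  turn:
    - [0, 0, 0]
    - [0, 0, 0]
    - [0, 0, 0]
    - [0, 0, 0]
    - [0, 0, 0]
  gripper: [255, 255, 255, 255, 255]

```text
clock: 22.75
tcp_pos: [439.8, 53.0, 338.1]
tool_rot: [0.994, 0.107, 0.001, 0.0]
force: [-0.3, -0.2, 0.3]
width: 0.3
```

Emit:
send_rows:
  linear:
    - [0, 0, 0]
    - [0, 0, 0]
    - [0, 0, 0]
  turn:
    - [0, 0, 0]
    - [0, 0, 0]
    - [0, 0, 0]
  gripper: [255, 255, 255]

```text
clock: 23.12
tcp_pos: [441.7, 53.3, 336.7]
tool_rot: [0.994, 0.107, 0.0, 0.0]
force: [-0.0, 0.6, -0.7]
width: 0.2
```

Run:
```python
from h import *
import pickle
o=st();print(o['tcp_pos'],o['force'],o['clock'])
C={n:cam(n) for n in('wrist','scene','side')};pickle.dump(C,open('c7.pkl','wb'))
w=C['wrist'];S=np.array([548.3,74.3,0]);X=np.array([.978,.211,0])
for k,h in((0,87),(-10,86),(-56,86),(28,76),(17,82)): print(k,h,proj(w,S+k*X+[0,0,h]).round(1))
u,v=proj(w,S+[0,0,80]).astype(int);v=max(0,v-75)
def crop(n,u,v,W,H,k): return cv2.resize(C[n]['frame'][v:v+H,u:u+W],None,fx=k,fy=k,interpolation=cv2.INTER_CUBIC)
a=crop('wrist',u-65,v,130,194,3);print(u-65,v);b=crop('side',308,295,80,60,5);d=crop('scene',180,205,80,60,5)
cv2.imwrite('pics/c7.png',np.hstack([a[:582],np.vstack([b,d])[:582]]))
```

```text
[441.74710732  53.26069834 336.69176459] [-0.04437828  0.57035127 -0.71744133] 23.125
0 87 [321.2  90.5]
-10 86 [321.1 107.6]
-56 86 [320.7 179.7]
28 76 [321.3  45.3]
17 82 [321.3  62.4]
256 16
```

View pics/c7.png

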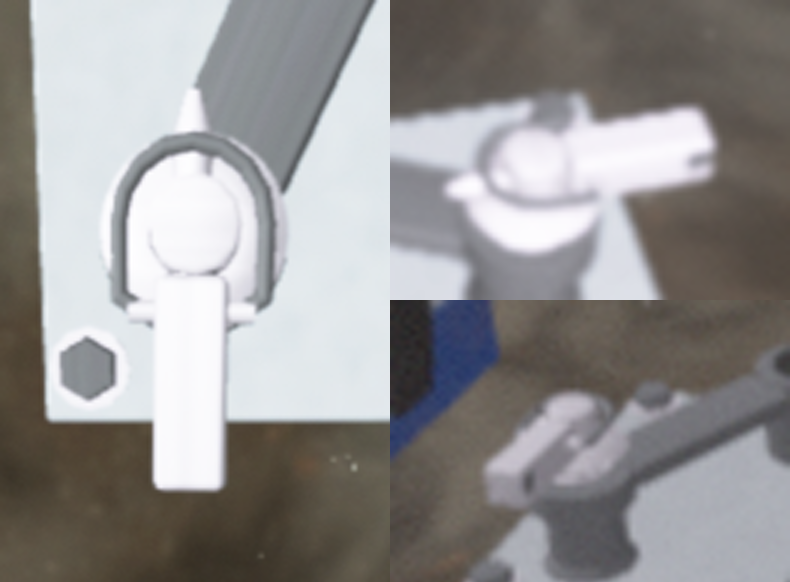

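The loop is down over the stud with its bow on the point (row 62.7, where a shut loop predicts 62.4), and the shoulder is flush. The robot is clear, so I'm handing in.

```bash
python3 -c "
from cell import r
print(r.finish_job())"
```

```text
the job is handed in; nothing more can be done
None
```

The job is done and handed in at about 23 s on the robot's clock; no verdict was reported. The grey linch pin is fully home through the stud, and its loop is snapped down onto the point.

- **Insertion:** I gripped the pin by its head and pushed it in by feel. Sliding took 3–5 N and the ramp 8–15 N. At the stop the force rose to about 18 N with no further movement.
- **Home check:** After letting go, I pressed the back of the head with about 16 N and it moved no further. The shoulder looks flush with the stud to about 0.3 mm, both before and after the loop was swung.
- **Loop:** It swung at about 3 N, then the force fell to zero as it snapped over. In the last picture the bow sits at row 62.7, where a shut loop predicts 62.4.
- **Disagreements:** Near the stop the pin slipped about 0.5 mm and tilted slightly in the fingers. The hand also flexed, so the force climbed less steeply than described. Both went away once I released the pin.
- **Not checked:** I took no final picture of the other tools. The arm's path stayed clear of them, and I felt no unexpected contact.

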